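Third hand for the carver: gauge an owl and press it to the sprung stop

TASK

Of the three roughed-out owls, find the one whose plinth fits the gap between the wooden cheeks of the holding jig; set it upright on the jig's board in front of the gap, its back to the stop, slide it along the board through the gap, and press its back against the sprung steel pad with a steady push of about 10 N (the pad sinks about 10 mm), never driving the pad to the end of its travel. Finish while still holding it there, gripped and pressed upright against the pad, so that I can screw on its perch; leave the other two owls standing on the bench and do not disturb the tools and other things around.

Things in the scene. Friction and masses are not known exactly. Their poses are not given: they have to be found in the camera images.
- jig: Holding jig fixed to the bench; place and yaw vary. Plywood board 260 mm long (x), 130 wide (y), 6 thick, origin at the centre of its underside. On it two dark wooden cheeks, tops at z = 20 mm, leave a gap of 43 mm about y = 0. Parts are slid through the gap towards +x, to the sprung pad.
- gap (a point): Mouth of the jig's gap on the board's top: x = -45 mm, y = 0, z = 6 mm of the jig. The gap, 43 mm wide, runs from here 60 mm towards +x; flared guides reach 20 mm back from here, where they are 60 mm apart. The board in front of them is open, from x = -130 to -65 mm of the jig.
- stop: The sprung stop at the +x end of the jig, part of it: a dark wooden block (x = +90 to +125 mm of the jig, 90 mm wide, top at z = 60 mm) that carries the steel pad. Its frame is that of the jig (same origin and axes).
- pad (a joint): How far the steel pad has been pushed in towards +x of the jig, in m: 0 free, 0.022 at the end of its travel (do not pass 0.019). Plain spring without preload, 1 N per mm: 0.010 means 10 N. It springs back when let go.
- pad_face (a point): Centre of the pad's front face, which looks to -x of the jig. The face is 50 mm wide (y) and reaches from z = 10 to 58 mm above the bench. Free, it is at x = +45 mm, y = 0, z = 34 mm of the jig; it moves with the pad.
- owl_narrow: Wooden owl, plinth 40 mm wide (y), 60 long (x), 18 high; it slides through the jig's gap. Above the plinth all owls are alike: body 36 mm wide with flat sides, z = 18 to 68 mm, x = -8 to +30 mm; 80 mm tall with ears; about 140 g. Face to -x; its back, x = +30 mm, is flat and upright from plinth to head. Origin: centre of the plinth's underside.
- owl_medium: Wooden owl, plinth 48 mm wide (y), 60 long (x), 18 high; it does not enter the jig's gap. Above the plinth all owls are alike: body 36 mm wide with flat sides, z = 18 to 68 mm, x = -8 to +30 mm; 80 mm tall with ears; about 140 g. Face to -x; its back, x = +30 mm, is flat and upright from plinth to head. Origin: centre of the plinth's underside.
- owl_wide: Wooden owl, plinth 56 mm wide (y), 60 long (x), 18 high; it does not enter the jig's gap. Above the plinth all owls are alike: body 36 mm wide with flat sides, z = 18 to 68 mm, x = -8 to +30 mm; 80 mm tall with ears; about 140 g. Face to -x; its back, x = +30 mm, is flat and upright from plinth to head. Origin: centre of the plinth's underside.
- gouge_a: Bystander, to be left alone: carving gouge with a wooden handle, 195 mm long, 25 mm thick, lying flat; origin on the bench under the ferrule, where handle (100 mm, to -x) and blade (95 mm, to +x) meet.
- gouge_b: Bystander, to be left alone: carving gouge, 195 mm long, 25 mm thick, lying flat; origin on the bench under the ferrule, where handle (100 mm, to -x) and blade (95 mm, to +x) meet.
- mallet: Bystander, to be left alone: turned wooden mallet standing on its head, 72 mm across, 190 mm tall. Origin at the centre of the underside.
- offcut: Bystander, to be left alone: wooden offcut, 90 x 50 x 35 mm. Origin at the centre of the underside.
- wax: Bystander, to be left alone: glass jar with a metal cap, 60 mm across, 60 mm tall. Origin at the centre of the underside.
- stone: Bystander, to be left alone: honing stone in its tray, 70 x 180 x 31 mm. Origin at the centre of the underside.
Mind the look-alikes: they are no part of the job. Leave any blue or pink look-alike of the owl_narrow alone. What is shaped like the owl_medium but red or turquoise is not meant.

How it is judged:
On the way, in this order (a step that is already met when the one before it is completed fails the run):
1. the owl that fits stands on the board in front of the gap (x of owl_narrow in the frame of jig between -0.14 and -0.062 m and y of owl_narrow in the frame of jig between -0.02 and 0.02 m and z of owl_narrow in the frame of jig below 0.0105 m), for 0.1 s.
2. it slides along the board through the gap (x of owl_narrow in the frame of jig between -0.03 and 0.012 m and y of owl_narrow in the frame of jig between -0.006 and 0.006 m and z of owl_narrow in the frame of jig below 0.011 m), for 0.1 s.
3. its back presses on the pad with 6 to 14 N for 1.5 s (contact force between owl_narrow and stop between 6 and 14 N and y of owl_narrow in the frame of jig between -0.006 and 0.006 m and z of owl_narrow in the frame of jig between 0.003 and 0.0095 m and value of joint pad between 0.005 and 0.015 m and contact force between the fingers and owl_narrow above 2 N and angle between the x axis of owl_narrow and the x axis of jig, either way round below 0.1 rad and angle between owl_narrow's own z axis and vertical below 0.08 rad), for 1.5 s.
At the end, for the whole second after the job is handed in: Narrow owl gripped, upright (0.08 rad) on the jig's board (within 3.5 mm), in line with the jig (0.1 rad, 6 mm), its back pressing the stop with 6 to 14 N (pad sunk 5 to 15 mm, still, held 1.5 s before); the other two owls upright on the bench (all of step 3 and velocity of joint pad between -0.01 and 0.01 m/s and linear speed of owl_narrow below 0.01 m/s and angle between each of owl_medium, owl_wide's own z axis and vertical below 0.2 rad and height (world z) of each of owl_medium, owl_wide below 0.015 m); the arm keeps its last pose, push and grip.
It fails at once if the pad is driven to the end of its travel (beyond 19 mm) (value of joint pad above 0.019 m).
It fails at once if a bystander is moved by more than 40 mm (distance of any of gouge_a, gouge_b, mallet, offcut, wax, stone from where it was at the start of the episode above 0.04 m).
It also fails if it takes over 58 s, if anything falls off the work surface, if the arm or the gripper's body presses on something with over 40 N, if the wrist force passes 120 N, or if a joint passes its speed limit or range.

ROBOT

A 7-joint arm with a two-finger parallel gripper is mounted at the origin on the work surface. World frame = base frame: x ahead of the robot, y to its left, z up, the work surface at z = 0. Lengths are in m, angles in rad, forces in N, time in s.
With the tool pointing down it reaches from about 0.4 to 0.85 m from the base axis. Payload 10.4 kg.
Tool frame: the origin (TCP) lies on the mounting face of the last link; the fingertips stand r.tips_ahead ahead of it and the grasp point (between the pads) lies 164 mm ahead of it (r.tips_ahead is the distance from the TCP to the fingertips, in m); z points along the fingers, y is the line along which they close (so a half turn about z gives the same grasp; the last joint's range is limited). The gripper opens to 87 mm and grips with 3 to 60 N. Pads are 19 mm wide; open, the fingers measure 117 mm over their backs; the gripper's body (75 mm by 190 mm) begins 51 mm behind the grasp point.
Start: joints at [-1.291, 0.332, -0.065, 1.46, 0.022, 1.35, -0.088], TCP at [0.186, 0.597, 0.405] pointing down, gripper open.
Joint ranges: [-2.6, 2.6], [-0.5, 2.12], [-1.47, 1.34], [0.16, 2.42], [-1.27, 4.41], [0.06, 2.06], [-2.6, 2.6]. Speed limits (rad/s): [2.22, 2.22, 2.79, 2.79, 3.14, 3.14, 3.14].

INTERFACE

Orientations are given as a unit quaternion [x, y, z, w].
In Python, from bench import telemetry, imaging, job, r gives the robot as it stands.
- The arm moves only by the tool move_arm, never from a script. Its argument "steps" is a list of rows, each an object of numbers: "dx", "dy", "dz": the shift along the tool's x, y, z in cm; "spin": the turn about the tool's z in rad. In form: [{"dx": .., "dy": .., "dz": .., "spin": ..}, ...]. A call has 1 to 12 rows; each row shifts and turns the commanded pose from where the row before left it, along the tool's axes as they then stand; what a row does not reach is not made up. A row lasts 1/10 s, in which the tool goes at most 50 mm and 8.59 degrees, less where a joint would pass 70% of its speed; a pose out of reach is approached as far as the arm can. A call with a gripper value outside its range is refused whole. "claw" is the finger opening in cm, from 0 to 8.7, set as the call begins (left out, the last holds). The fingers move at their own pace and stop on an object; "squeeze" is the grip in N (left out, the last holds). Time passes only in rows, so rows that do not move let the fingers close. It gives the time, the measured TCP pose, the force, the opening and the grip force at its end, in the units of the state.
- telemetry.read_state(): the state, without advancing time (a new reading comes with each control period).
- imaging.camera(name): name is "side" or "top" or "wrist"; returns a dict with "img" (384x512x3 uint8, red, green, blue), "camera_matrix" (3x3 intrinsics, pixels), "R" (3x3) and "t" (3): a world point X has camera coordinates R X + t. Camera axes: x right, y down, z forward; pixel columns grow to the right and rows downward; lengths in m; the calibration is good to about 2 mm. The wrist camera is an equidistant fisheye: a pixel r from the principal point sees the ray r / f radians off the axis. A picture is of the moment at which its call begins. There is no depth.
- job.close_job(): hands the job in; it is judged then, once.
The state is a dict: "time": time; "joint_positions": joint angles; "joint_vel": joint speeds; "joint_torque": joint torques, N m; "ee_pos": TCP position; "eef_rot": TCP orientation; "ft_force": force on the tool from outside, world axes, zero at the start; "torque": the same for the moment, N m; "width": finger opening in m; "grip_force": force on a finger pad.
Only numpy, scipy, OpenCV 4.12 (cv2) and the standard library are available. Lean on these libraries where they do the work, as an engineer would, in place of code of your own. Each camera call takes 0.05 s, during which the arm holds its last target. There are 200 camera calls.

## Working session

There is one attempt and no reset: what is moved stays moved. The work goes in short steps, Python scripts to look and compute and a tool call to move; the robot and the scene stay as the last step left them, time stands still between calls to the robot, and variables do not carry over. Pictures are saved under pics/ and viewed, at most 10 in all, crops included, and the job is handed in when it is done.

Besides the shell and the picture viewer there is one more tool, called by a JSON object that holds its "api" and its "payload", one argument or row to a line. move_arm: Moves the arm, as the interface text tells. Its arguments: {"type":"object","properties":{"steps":{"type":"array","items":{"type":"object","properties":{"dx":{"type":"number"},"dy":{"type":"number"},"dz":{"type":"number"},"spin":{"type":"number"}}}},"claw":{"type":"number"},"squeeze":{"type":"number"}},"required":["steps"]}

```bash
mkdir -p pics; cat > h.py <<'E'
import numpy as np, cv2
from bench import telemetry, imaging, job, r
def cam(n,save=None):
    c=imaging.camera(n)
    if save: cv2.imwrite('pics/'+save,c['img'][:,:,::-1])
    return c
def ray(c,uv,wrist=False):
    K=np.array(c['camera_matrix']);R=np.array(c['R']);t=np.array(c['t'])
    x=(uv[0]-K[0,2])/K[0,0];y=(uv[1]-K[1,2])/K[1,1]
    if wrist:
        a=np.hypot(x,y);s=np.sin(a)/a if a>1e-9 else 1;d=np.array([x*s,y*s,np.cos(a)])
    else: d=np.array([x,y,1.])
    return -R.T@t, R.T@d
def onz(c,uv,z,wrist=False):
    o,d=ray(c,uv,wrist);return (o+d*(z-o[2])/d[2])
E
python3 - <<'E'
from h import *
s=telemetry.read_state();print({k:np.round(v,3) for k,v in s.items()},r.tips_ahead)
a=cam('top');b=cam('side')
for n,c in(('top',a),('side',b)): 
    np.savez(n+'0.npz',**c);print(n,np.round(c['camera_matrix'],1).tolist(),np.round(-np.array(c['R']).T@c['t'],3))
im=np.vstack([a['img'],b['img']])[:,:,::-1]
cv2.imwrite('pics/t0.png',cv2.resize(a['img'][:,:,::-1],(800,600),interpolation=3))
cv2.imwrite('pics/s0.png',cv2.resize(b['img'][:,:,::-1],(800,600),interpolation=3))
E
```

```text
{'time': np.float64(0.0), 'joint_positions': array([-1.291,  0.333, -0.065,  1.461,  0.022,  1.35 , -0.088]), 'joint_vel': array([ 0.   ,  0.001, -0.001,  0.001,  0.001,  0.003,  0.001]), 'joint_torque': array([ 0.0000e+00, -6.2327e+01,  2.5000e-02, -3.8991e+01, -6.1000e-02,
        4.0000e-02,  0.0000e+00]), 'ee_pos': array([0.186, 0.596, 0.404]), 'eef_rot': array([ 0.151,  0.989, -0.001, -0.   ]), 'ft_force': array([ 0.892,  0.669, -0.102]), 'torque': array([ 0.005,  0.036, -0.034]), 'grip_force': np.float64(0.0), 'width': np.float64(0.087)} 0.1822
top [[415.5, 0.0, 258.8], [0.0, 415.5, 183.8], [0.0, 0.0, 1.0]] [ 0.366 -0.076  1.185]
side [[436.9, 0.0, 263.6], [0.0, 436.9, 197.4], [0.0, 0.0, 1.0]] [0.444 0.874 0.624]
```

View pics/t0.png

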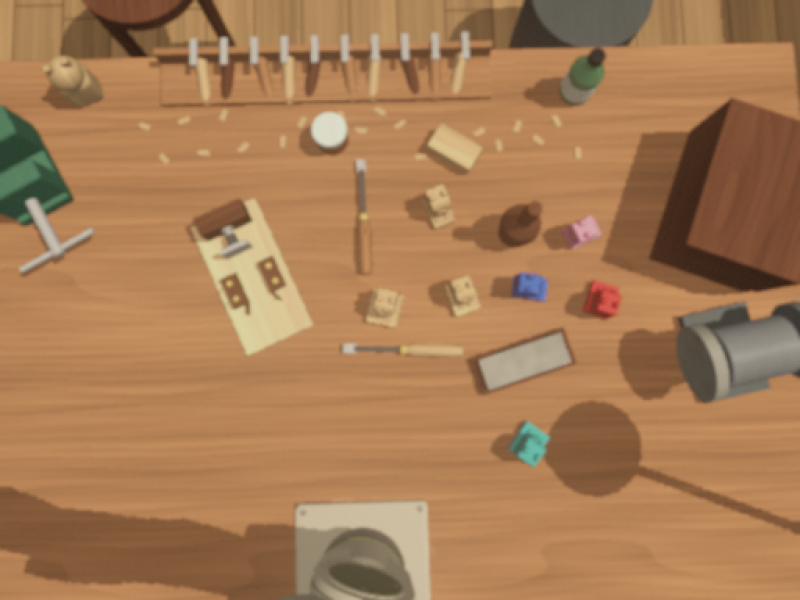

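View pics/s0.png

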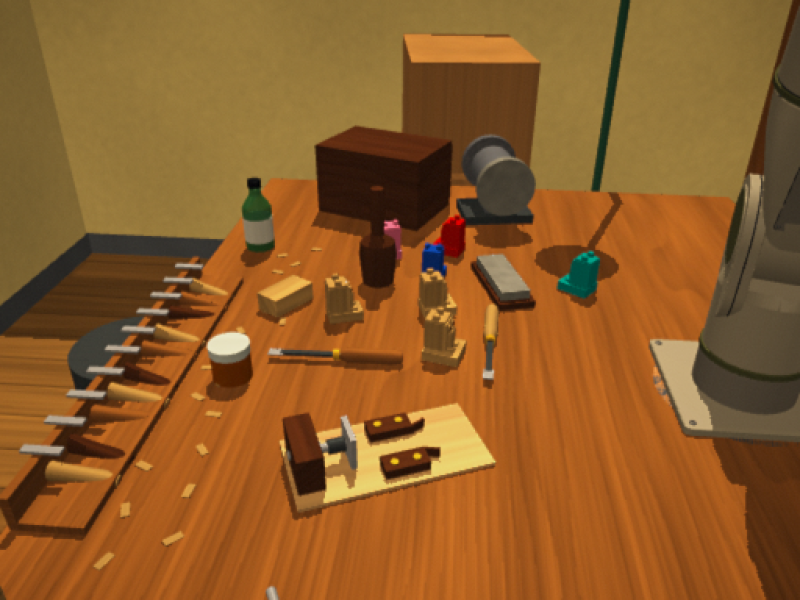

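Top view (800 px scale) shows the jig at (250,275), its stop at the upper left (220,220). There are three tan owls, at (438,207), (462,295) and (384,306). The pink (583,230), blue (530,287), red (603,299) and turquoise (530,443) ones are look-alikes. Next I'll enlarge the tan owls to compare plinths.

```bash
python3 - <<'E'
from h import *
a=dict(np.load('top0.npz'));b=dict(np.load('side0.npz'))
A=a['img'][105:225,220:320][:,:,::-1];B=b['img'][165:240,200:310][:,:,::-1]
A=cv2.resize(A,(480,576),interpolation=cv2.INTER_CUBIC);
B=cv2.resize(B,(550,375),interpolation=cv2.INTER_CUBIC)
cv2.imwrite('pics/cA.png',A);cv2.imwrite('pics/cB.png',B)
for p in[(438,207),(462,295),(384,306),(222,220),(280,337),(250,275)]: print(p,onz(a,(p[0]*.64,p[1]*.64),0.02).round(3))
E
```

```text
(438, 207) [ 0.639 -0.154  0.02 ]
(462, 295) [ 0.476 -0.192  0.02 ]
(384, 306) [ 0.46  -0.051  0.02 ]
(222, 220) [0.626 0.24  0.02 ]
(280, 337) [0.41  0.136 0.02 ]
(250, 275) [0.523 0.19  0.02 ]
```

View pics/cA.png

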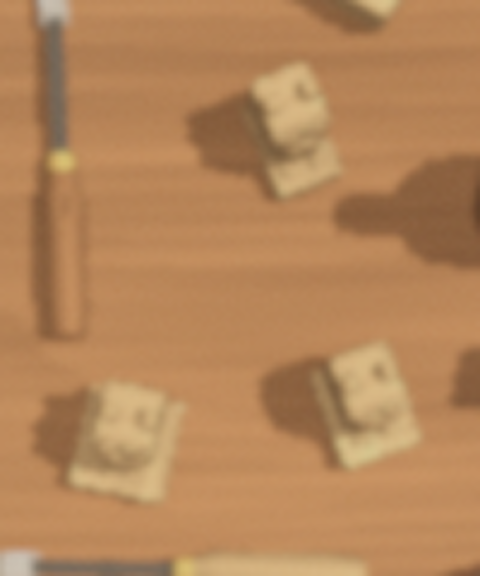

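View pics/cB.png

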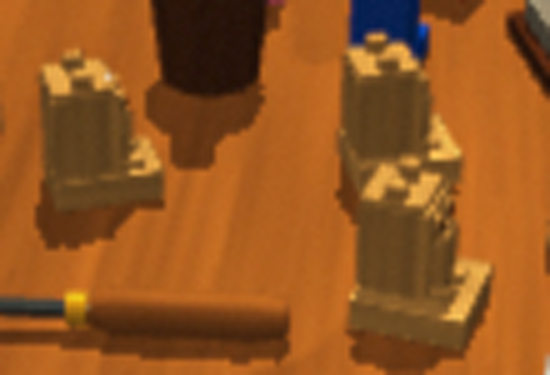

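By plinth front edge in the top view, the far owl (crop 288,130) measures about 41 mm. The right one (370,400) is about 45 mm and the left one (125,440) about 56 mm. So the far owl is owl_narrow: it is tan and its plinth hardly stands out beyond the body. The side crop agrees, with the narrow plinth at (105,180). Next I'll measure its pose and the jig's.

```bash
python3 - <<'E'
from h import *
a=dict(np.load('top0.npz'))
P=lambda x,y,z:onz(a,(220+x/4.8-.4,105+y/4.8-.4),z)[:2]
L,R=P(278,197,.018),P(342,168,.018)
d=L-R;yaw=np.arctan2(d[1],d[0])-np.pi/2;ex=np.array([np.cos(yaw),np.sin(yaw)])
print('owl w',np.linalg.norm(d),'yaw',yaw,'origin',(L+R)/2+.03*ex)
# jig board
im=a['img'];hsv=cv2.cvtColor(im,cv2.COLOR_RGB2HSV)
print(hsv[int(320*.64),int(262*.64)],hsv[int(290*.64),int(255*.64)],hsv[int(300*.64),int(330*.64)])
h=hsv[int(320*.64),int(262*.64)].astype(int)
m=((abs(hsv[...,0].astype(int)-h[0])<8)&(abs(hsv[...,1].astype(int)-h[1])<35)&(hsv[...,2]>130)).astype(np.uint8)*255
m[:, :110]=0;m[:,210:]=0;m[:115]=0;m[235:]=0
m=cv2.morphologyEx(m,cv2.MORPH_OPEN,np.ones((2,2)))
c=max(cv2.findContours(m,0,1)[0],key=cv2.contourArea)
box=cv2.boxPoints(cv2.minAreaRect(cv2.convexHull(c)))
W=np.array([onz(a,p,.006)[:2] for p in box]);print(box/.64,W.round(3));print(np.linalg.norm(np.diff(W,axis=0),axis=1))
big=cv2.resize(im[115:235,110:210][:,:,::-1],None,fx=5,fy=5,interpolation=2)
cv2.polylines(big,[((box-[110,115])*5).astype(int)],True,(255,0,0),1);cv2.imwrite('pics/jig.png',big)
E
```

```text
owl w 0.042102075320850765 yaw 0.4035134502042712 origin [ 0.63751017 -0.15246392]
[ 24  73 219] [ 21  78 219] [ 14 132 188]
[[188.80194 228.82448]
 [256.11813 198.05136]
 [315.0479  326.9603 ]
 [247.73172 357.7334 ]] [[0.614 0.305]
 [0.668 0.181]
 [0.427 0.075]
 [0.375 0.197]]
[0.13528066 0.2636341  0.1324727 ]
```

View pics/jig.png

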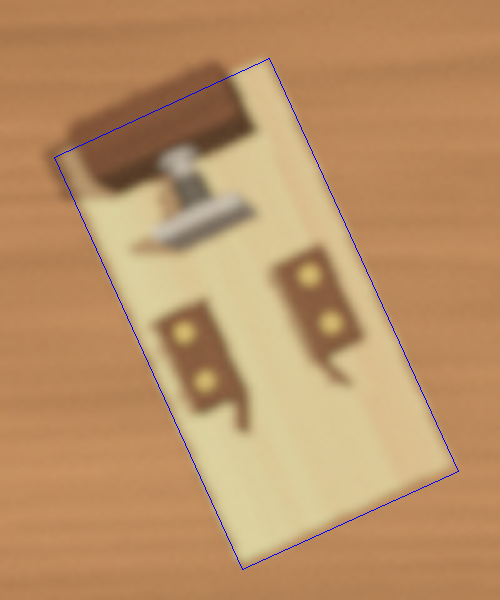

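The blue box fits the board well. Jig centre is about (0.521, 0.190), yaw 0.41; the owl is at (0.638,-0.152), yaw 0.40. I'll move above the owl.

{"api": "move_arm", "payload": {
  "steps": [
    {"dx": -3,"dy": -2.6},
    {"dx": -3,"dy": -2.6},
    {"dx": -3,"dy": -2.6},
    {"dx": -3,"dy": -2.6},
    {"dx": -3,"dy": -2.6},
    {"dx": -3,"dy": -2.6},
    {"dx": -3,"dy": -2.6},
    {"dx": -3,"dy": -2.6},
    {"dx": -3,"dy": -2.6},
    {"dx": -3,"dy": -2.6},
    {"dx": -3,"dy": -2.6}
  ]
}}

```text
$.steps[0]: bad value
```

{"api": "move_arm", "payload": {
  "steps": [
    {"dx": -3,"dy": -2.6},
    {"dx": -3,"dy": -2.6},
    {"dx": -3,"dy": -2.6},
    {"dx": -3,"dy": -2.6},
    {"dx": -3,"dy": -2.6},
    {"dx": -3,"dy": -2.6},
    {"dx": -3,"dy": -2.6},
    {"dx": -3,"dy": -2.6},
    {"dx": -3,"dy": -2.6},
    {"dx": -3,"dy": -2.6},
    {"dx": -3,"dy": -2.6},
    {}
  ]
}}

```text
$.steps[0]: bad value
```

{"api": "move_arm", "payload": {
  "steps": [
    {"spin": -0.12,"dz": 1},
    {"spin": -0.12,"dz": 1},
    {"spin": -0.12,"dz": 1},
    {"spin": -0.12,"dz": 1},
    {"spin": -0.12,"dz": 1},
    {"spin": -0.107},
    {},
    {}
  ]
}}

```text
$.steps[0]: bad value
```

```bash
python3 - <<'E'
from h import *
s=telemetry.read_state();print(s['time'],s['ee_pos'].round(4),s['eef_rot'].round(4),s['joint_positions'].round(2))
c=cam('wrist');np.savez('w1.npz',**c);print(np.round(c['camera_matrix'],1).tolist(),(-c['R'].T@c['t']).round(3))
cv2.imwrite('pics/w1.png',cv2.resize(c['img'][:,:,::-1],(800,600),interpolation=2))
E
```

```text
0.1 [0.1863 0.5965 0.4041] [ 1.508e-01  9.886e-01 -6.000e-04 -1.000e-04] [-1.29  0.33 -0.06  1.46  0.02  1.35 -0.09]
[[297.3, 0.0, 259.9], [0.0, 297.3, 193.0], [0.0, 0.0, 1.0]] [0.106 0.622 0.384]
```

View pics/w1.png

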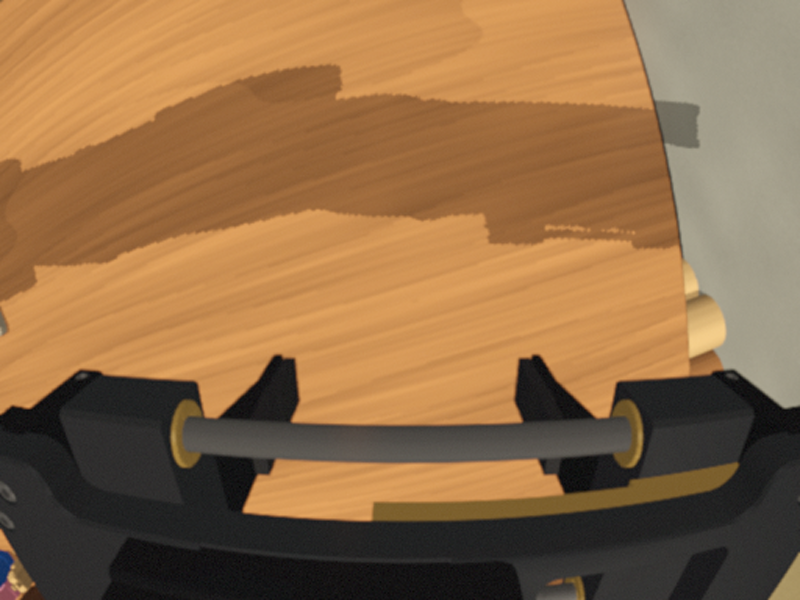

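The picture shows only bare bench in front of the fingers, because the moves were refused: rows need every key.

{"api": "move_arm", "payload": {
  "steps": [
    {"dx": -3,"dy": -2.6,"dz": 0,"spin": 0},
    {"dx": -3,"dy": -2.6,"dz": 0,"spin": 0},
    {"dx": -3,"dy": -2.6,"dz": 0,"spin": 0},
    {"dx": -3,"dy": -2.6,"dz": 0,"spin": 0},
    {"dx": -3,"dy": -2.6,"dz": 0,"spin": 0},
    {"dx": -3,"dy": -2.6,"dz": 0,"spin": 0},
    {"dx": -3,"dy": -2.6,"dz": 0,"spin": 0},
    {"dx": -3,"dy": -2.6,"dz": 0,"spin": 0},
    {"dx": -3,"dy": -2.6,"dz": 0,"spin": 0},
    {"dx": -3,"dy": -2.6,"dz": 0,"spin": 0},
    {"dx": -3,"dy": -2.6,"dz": 0,"spin": 0}
  ]
}}

```text
time: 1.25
ee_pos: [0.4166, 0.2236, 0.4047]
eef_rot: [0.151, 0.989, 0.0, -0.0]
ft_force: [1.7, 0.8, -0.4]
width: 0.0866
grip_force: 0.0
```

{"api": "move_arm", "payload": {
  "steps": [
    {"dx": -3,"dy": -2.6,"dz": 0,"spin": 0},
    {"dx": -3,"dy": -2.6,"dz": 0,"spin": 0},
    {"dx": -3,"dy": -2.6,"dz": 0,"spin": 0},
    {"dx": -3,"dy": -2.6,"dz": 0,"spin": 0},
    {"dx": -3,"dy": -2.6,"dz": 0,"spin": 0},
    {"dx": -3,"dy": -2.6,"dz": 0,"spin": 0},
    {"dx": -3,"dy": -2.6,"dz": 0,"spin": 0},
    {"dx": -3,"dy": -2.6,"dz": 0,"spin": 0},
    {"dx": -3,"dy": -2.6,"dz": 0,"spin": 0},
    {"dx": -3,"dy": -2.6,"dz": 0,"spin": 0},
    {"dx": -3,"dy": -2.6,"dz": 0,"spin": 0}
  ]
}}

```text
time: 2.35
ee_pos: [0.6465, -0.1474, 0.4044]
eef_rot: [0.15, 0.989, 0.0, -0.0]
ft_force: [1.3, 0.3, 0.5]
width: 0.0868
grip_force: 0.0
```

{"api": "move_arm", "payload": {
  "steps": [
    {"dx": 0,"dy": 0,"dz": 1,"spin": -0.12},
    {"dx": 0,"dy": 0,"dz": 1,"spin": -0.12},
    {"dx": 0,"dy": 0,"dz": 1,"spin": -0.12},
    {"dx": 0,"dy": 0,"dz": 1,"spin": -0.12},
    {"dx": 0,"dy": 0,"dz": 1,"spin": -0.12},
    {"dx": 0,"dy": 0,"dz": 0,"spin": -0.107},
    {"dx": 0,"dy": 0,"dz": 0,"spin": 0},
    {"dx": 0,"dy": 0,"dz": 0,"spin": 0}
  ]
}}

```text
time: 3.15
ee_pos: [0.6458, -0.1463, 0.3547]
eef_rot: [-0.199, 0.98, 0.0, 0.0]
ft_force: [0.2, 0.5, 0.0]
width: 0.0866
grip_force: 0.0
```

```bash
python3 - <<'E'
from h import *
s=telemetry.read_state();print(s['time'],s['ee_pos'].round(4),s['eef_rot'].round(4),s['joint_positions'].round(2))
c=cam('wrist');np.savez('w1.npz',**c);print((-c['R'].T@c['t']).round(3))
cv2.imwrite('pics/w2.png',cv2.resize(c['img'][:,:,::-1],(800,600),interpolation=2))
E
```

```text
3.15 [ 0.6458 -0.1463  0.3547] [-1.991e-01  9.800e-01  1.000e-04  0.000e+00] [-0.17  0.46  0.44  1.44 -0.2   1.28  2.26]
[ 0.568 -0.179  0.335]
```

View pics/w2.png

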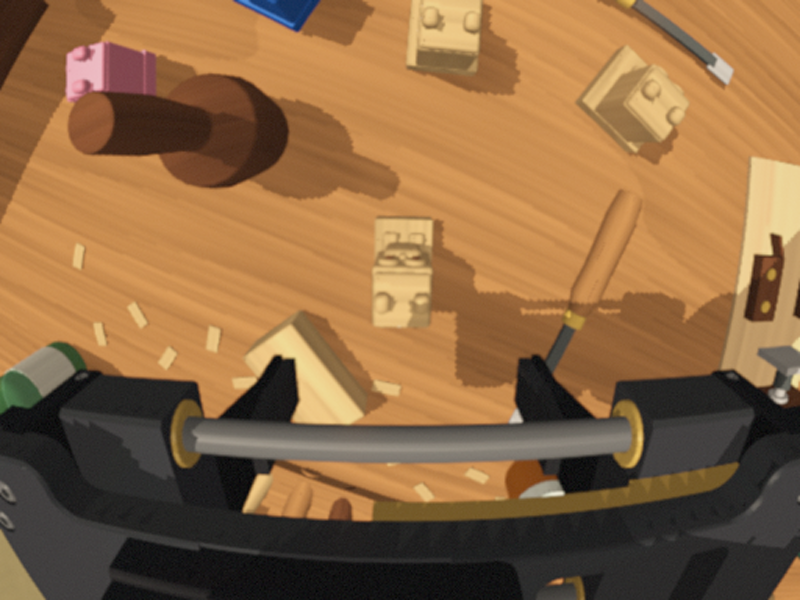

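The wrist view shows the narrow owl at (404,270), its plinth's front edge on row 217 from columns 376 to 433. It is square to the tool, and the mallet (225,130) and offcut (305,370) are clear of the fingers.

```bash
python3 - <<'E'
from h import *
c=dict(np.load('w1.npz'));s=telemetry.read_state()
P=lambda x,y,z:onz(c,(x*.64-.2,y*.64-.2),z,True)[:2]
L,R=P(434,217,.018),P(375,217,.018)   # image right = owl left?
print(L,R,np.linalg.norm(L-R))
d=L-R;yaw=np.arctan2(d[1],d[0])-np.pi/2;ex=np.array([np.cos(yaw),np.sin(yaw)])
print('yaw',yaw,'org',(L+R)/2+.03*ex)
q=s['eef_rot'];a=2*np.arctan2(q[1],q[0]);X=np.array([np.cos(a),np.sin(a)]);Y=np.array([np.sin(a),-np.cos(a)])
g=(L+R)/2+.041*ex-s['ee_pos'][:2];print('tool yaw',a,'need dx,dy cm',g@X*100,g@Y*100)
for pt in[(385,298),(421,298)]: print('ear',P(*pt,.078))
# mallet & jig
print('mallet',P(240,125,.0))
print('jig screws',P(774,272,.02),P(769,309,.02))
E
```

```text
[ 0.59789915 -0.14588336] [ 0.61366529 -0.18310504] 0.040423073678011325
yaw 0.40066243807816115 org [ 0.6334063  -0.15279335]
tool yaw 3.5427138237944873 need dx,dy cm 0.29745926092227465 -0.11837091229963326
ear [ 0.64644097 -0.15934347]
ear [ 0.63829184 -0.14012357]
mallet [ 0.58880139 -0.30324015]
jig screws [0.50756737 0.15043667] [0.53837076 0.16673482]
```

{"api": "move_arm", "payload": {
  "steps": [
    {"dx": 0.3,"dy": -0.1,"dz": 0,"spin": 0},
    {"dx": 0,"dy": 0,"dz": 3,"spin": 0},
    {"dx": 0,"dy": 0,"dz": 3,"spin": 0},
    {"dx": 0,"dy": 0,"dz": 3,"spin": 0},
    {"dx": 0,"dy": 0,"dz": 2,"spin": 0},
    {"dx": 0,"dy": 0,"dz": 2,"spin": 0},
    {"dx": 0,"dy": 0,"dz": 1.5,"spin": 0},
    {"dx": 0,"dy": 0,"dz": 0,"spin": 0},
    {"dx": 0,"dy": 0,"dz": 0,"spin": 0}
  ]
}}

```text
time: 4.1
ee_pos: [0.6436, -0.1484, 0.2103]
eef_rot: [-0.2, 0.98, -0.0, 0.0]
ft_force: [-0.2, -0.1, 0.4]
width: 0.087
grip_force: 0.0
```

{"api": "move_arm", "payload": {
  "steps": [
    {"dx": 0,"dy": 0,"dz": 0,"spin": 0},
    {"dx": 0,"dy": 0,"dz": 0,"spin": 0},
    {"dx": 0,"dy": 0,"dz": 0,"spin": 0},
    {"dx": 0,"dy": 0,"dz": 0,"spin": 0},
    {"dx": 0,"dy": 0,"dz": 0,"spin": 0},
    {"dx": 0,"dy": 0,"dz": 0,"spin": 0},
    {"dx": 0,"dy": 0,"dz": 0,"spin": 0},
    {"dx": 0,"dy": 0,"dz": 0,"spin": 0}
  ],
  "claw": 2.5,
  "squeeze": 30
}}

```text
time: 4.9
ee_pos: [0.6435, -0.1484, 0.2098]
eef_rot: [-0.201, 0.98, -0.0, 0.0]
ft_force: [0.4, -0.4, -0.3]
width: 0.0356
grip_force: 30.0
```

Gripped: width 35.6 mm, 30 N. I'll lift it and carry it over the jig, high, for a close look at the cheeks.

{"api": "move_arm", "payload": {
  "steps": [
    {"dx": 0,"dy": 0,"dz": -1,"spin": 0},
    {"dx": 0,"dy": 0,"dz": -2,"spin": 0},
    {"dx": 0,"dy": 0,"dz": -3,"spin": 0},
    {"dx": 0,"dy": 0,"dz": -3,"spin": 0},
    {"dx": 0,"dy": 0,"dz": -3,"spin": 0},
    {"dx": 0,"dy": 0,"dz": -2,"spin": 0}
  ]
}}

```text
time: 5.5
ee_pos: [0.6434, -0.1485, 0.3527]
eef_rot: [-0.201, 0.98, -0.0, 0.001]
ft_force: [0.8, 0.1, -2.3]
width: 0.0357
grip_force: 30.0
```

{"api": "move_arm", "payload": {
  "steps": [
    {"dx": -0.4,"dy": 2,"dz": 0,"spin": 0},
    {"dx": -0.4,"dy": 3.5,"dz": 0,"spin": 0},
    {"dx": -0.4,"dy": 3.5,"dz": 0,"spin": 0},
    {"dx": -0.4,"dy": 3.5,"dz": 0,"spin": 0},
    {"dx": -0.4,"dy": 3.5,"dz": 0,"spin": 0},
    {"dx": -0.4,"dy": 3.5,"dz": 0,"spin": 0},
    {"dx": -0.4,"dy": 3.5,"dz": 0,"spin": 0},
    {"dx": -0.4,"dy": 3.5,"dz": 0,"spin": 0},
    {"dx": -0.4,"dy": 3.5,"dz": 0,"spin": 0},
    {"dx": -0.4,"dy": 3.5,"dz": 0,"spin": 0},
    {"dx": 0,"dy": 2.4,"dz": 0,"spin": 0},
    {"dx": 0,"dy": 0,"dz": 0,"spin": 0}
  ]
}}

```text
time: 6.7
ee_pos: [0.5373, 0.2015, 0.3501]
eef_rot: [-0.204, 0.979, 0.001, -0.0]
ft_force: [-0.0, 0.2, -1.9]
width: 0.0358
grip_force: 30.0
```

{"api": "move_arm", "payload": {
  "steps": [
    {"dx": 0,"dy": 0,"dz": 0,"spin": 0},
    {"dx": 0,"dy": 0,"dz": 0,"spin": 0}
  ]
}}

```text
time: 6.9
ee_pos: [0.5394, 0.1963, 0.35]
eef_rot: [-0.2, 0.98, -0.0, 0.0]
ft_force: [0.3, 0.0, -2.0]
width: 0.0358
grip_force: 30.0
```

```bash
python3 - <<'E'
from h import *
s=telemetry.read_state();print(s['time'],s['ee_pos'].round(4),s['eef_rot'].round(4),s['joint_positions'].round(2),s['width'])
c=cam('wrist');np.savez('w3.npz',**c)
cv2.imwrite('pics/w3.png',cv2.resize(c['img'][:,:,::-1],(800,600),interpolation=2))
E
```

```text
6.9 [0.5394 0.1963 0.35  ] [-1.999e-01  9.798e-01 -2.000e-04  1.000e-04] [-0.68  0.26  0.29  1.69 -0.08  1.21  1.61] 0.03577025307738646
```

View pics/w3.png

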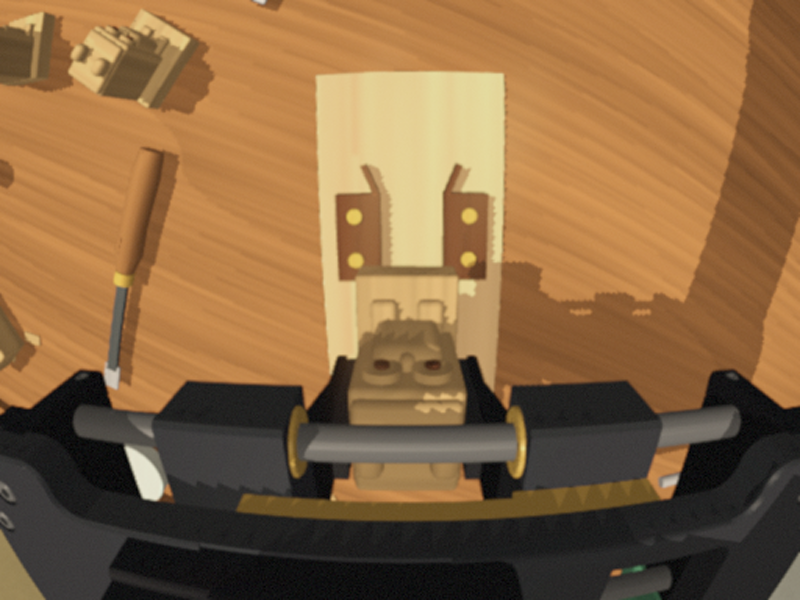

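Clear view: cheeks with screws at (354,216), (469,215), (356,260), (468,259), and the board's front corners at (317,75), (504,73). The held owl's plinth front edge spans columns 357–458 on row 270. Now compute the jig pose relative to the tool.

```bash
python3 - <<'E'
from h import *
c=dict(np.load('w3.npz'));s=telemetry.read_state()
hsv=cv2.cvtColor(c['img'],cv2.COLOR_RGB2HSV);m=cv2.inRange(hsv,(20,110,120),(35,255,255))
q=s['eef_rot'];a=2*np.arctan2(q[1],q[0]);X=np.array([np.cos(a),np.sin(a)]);Y=np.array([np.sin(a),-np.cos(a)])
def T(x,y,z,full=True):
    k=.64 if full else 1
    p=onz(c,(x*k-.2*full,y*k-.2*full),z,True)[:2];return p,np.array([(p-s['ee_pos'][:2])@X,(p-s['ee_pos'][:2])@Y])*1000
sc=[]
for x,y in[(354,216),(469,215),(356,260),(468,259)]:
    x0,y0=int(x*.64),int(y*.64);w=c['img'][y0-6:y0+7,x0-6:x0+7].astype(float)
    g=(w[...,1]>w[...,1].max()*.75)&(w[...,0]>150);yy,xx=np.nonzero(g);cx,cy=x0-6+xx.mean(),y0-6+yy.mean()
    p,t=T(cx,cy,.02,False);sc.append(p);print((cx/.64,cy/.64),g.sum(),p.round(4),t.round(1))
sc=np.array(sc);f=sc[:2].mean(0);b=sc[2:].mean(0);print('mid front/back',f,b)
w=(sc[0]-sc[1])+(sc[2]-sc[3]);print('yaw by cross',np.arctan2(w[1],w[0])+np.pi/2,'by side',np.arctan2(*(sc[2]-sc[0])[::-1]),np.arctan2(*(sc[3]-sc[1])[::-1]))
for n,pt,z in[('boardL',(317,75),.006),('boardR',(504,73),.006),('gapL',(381.5,222),.02),('gapR',(444,222),.02),('cheekfrontL',(337,194),.02),('cheekfrontR',(487,194),.02),('cheekbackL',(340,281),.02),('cheekbackR',(486,279),.02),('owlL',(357,270),.158),('owlR',(458,269),.158)]:
    p,t=T(*pt,z);print(n,p.round(4),t.round(1))
print('toolyaw',a-np.pi,s['ee_pos'])
E
```

```text
(np.float64(353.3100328947369), np.float64(216.1595394736842)) 76 [0.5116 0.1458] [ 45.3 -35.5]
(np.float64(468.75), np.float64(215.02878289473685)) 76 [0.4804 0.2169] [46.2 42.2]
(np.float64(355.09982638888886), np.float64(259.8958333333333)) 72 [0.5393 0.1581] [ 15. -35.]
(np.float64(467.1345338983051), np.float64(258.0243644067797)) 59 [0.5079 0.2283] [16.4 42. ]
mid front/back [0.4960136  0.18133594] [0.52359279 0.19321692]
yaw by cross 0.4173986193063184 by side 0.41896443456630794 0.3943682841952081
boardL [0.4303 0.0827] [144.8 -61.7]
boardR [0.378  0.2007] [146.7  67.4]
gapL [0.5079 0.1646] [ 41.3 -16.7]
gapR [0.4914 0.2032] [41.4 25.3]
cheekfrontL [0.5017 0.1297] [ 60.7 -46.4]
cheekfrontR [0.4621 0.222 ] [61. 54.]
cheekbackL [0.5573 0.1535] [  0.2 -46.2]
cheekbackR [0.516  0.2466] [ 1.8 55.6]
owlL [0.508  0.1623] [ 42.2 -18.9]
owlR [0.4925 0.1977] [42.6 19.8]
toolyaw 0.4022011363911515 [0.53942244 0.19616688 0.3500172 ]
```

Jig centreline lies 3.7 mm to tool +y and the owl 0.5 mm; TCP is at jig x ≈ +16 mm, jig yaw ≈ 0.412 (tool 0.402). I'll move to owl x ≈ -0.098 in the jig and lower it.

{"api": "move_arm", "payload": {
  "steps": [
    {"dx": 0,"dy": 0.3,"dz": 0,"spin": -0.01},
    {"dx": 2.5,"dy": 0,"dz": 0,"spin": 0},
    {"dx": 2.5,"dy": 0,"dz": 0,"spin": 0},
    {"dx": 2.5,"dy": 0,"dz": 0,"spin": 0},
    {"dx": 2.7,"dy": 0,"dz": 0,"spin": 0},
    {"dx": 0,"dy": 0,"dz": 2,"spin": 0},
    {"dx": 0,"dy": 0,"dz": 3,"spin": 0},
    {"dx": 0,"dy": 0,"dz": 3,"spin": 0},
    {"dx": 0,"dy": 0,"dz": 2,"spin": 0},
    {"dx": 0,"dy": 0,"dz": 1,"spin": 0},
    {"dx": 0,"dy": 0,"dz": 0,"spin": 0},
    {"dx": 0,"dy": 0,"dz": 0,"spin": 0}
  ]
}}

```text
time: 8.15
ee_pos: [0.4449, 0.1592, 0.2406]
eef_rot: [-0.205, 0.979, 0.0, 0.0]
ft_force: [0.1, 0.9, -1.8]
width: 0.0357
grip_force: 30.0
```

```bash
python3 - <<'E'
from h import *
s=telemetry.read_state();print(s['time'],s['ee_pos'].round(4),s['eef_rot'].round(4))
c=cam('wrist');np.savez('w4.npz',**c)
cv2.imwrite('pics/w4.png',cv2.resize(c['img'][:,:,::-1],(800,600),interpolation=2))
E
```

```text
8.15 [0.4449 0.1592 0.2406] [-2.055e-01  9.787e-01  2.000e-04  5.000e-04]
```

View pics/w4.png

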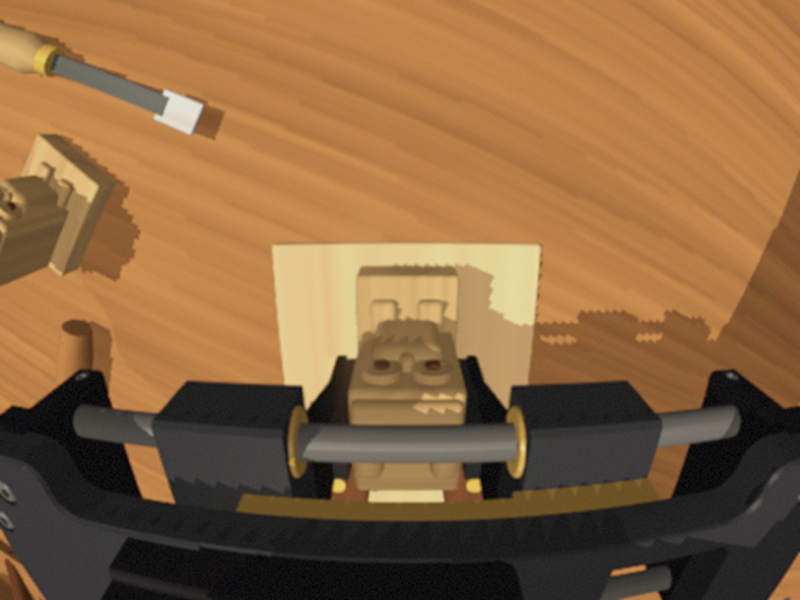

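The owl (cols 357–458) is centred on the board's front edge (274–540) and on the gap behind it (369–444), and parallel to both. Lowering.

{"api": "move_arm", "payload": {
  "steps": [
    {"dx": 0,"dy": 0,"dz": 1,"spin": 0},
    {"dx": 0,"dy": 0,"dz": 0.8,"spin": 0},
    {"dx": 0,"dy": 0,"dz": 0.4,"spin": 0},
    {"dx": 0,"dy": 0,"dz": 0.2,"spin": 0},
    {"dx": 0,"dy": 0,"dz": 0,"spin": 0},
    {"dx": 0,"dy": 0,"dz": 0,"spin": 0},
    {"dx": 0,"dy": 0,"dz": 0,"spin": 0}
  ]
}}

```text
time: 8.9
ee_pos: [0.4445, 0.1593, 0.2157]
eef_rot: [-0.206, 0.979, 0.0, 0.0]
ft_force: [0.3, 0.3, -1.3]
width: 0.0357
grip_force: 30.0
```

Touching the board lightly. Slide into the gap.

{"api": "move_arm", "payload": {
  "steps": [
    {"dx": -1,"dy": 0,"dz": 0,"spin": 0},
    {"dx": -1,"dy": 0,"dz": 0,"spin": 0},
    {"dx": -1,"dy": 0,"dz": 0,"spin": 0},
    {"dx": -1,"dy": 0,"dz": 0,"spin": 0},
    {"dx": -1,"dy": 0,"dz": 0,"spin": 0},
    {"dx": 0,"dy": 0,"dz": 0,"spin": 0},
    {"dx": 0,"dy": 0,"dz": 0,"spin": 0}
  ]
}}

```text
time: 9.6
ee_pos: [0.4904, 0.1794, 0.2156]
eef_rot: [-0.206, 0.979, -0.0, 0.0]
ft_force: [1.3, -0.1, -1.5]
width: 0.0358
grip_force: 30.0
```

{"api": "move_arm", "payload": {
  "steps": [
    {"dx": -1,"dy": 0,"dz": 0,"spin": 0},
    {"dx": -1,"dy": 0,"dz": 0,"spin": 0},
    {"dx": -1,"dy": 0,"dz": 0,"spin": 0},
    {"dx": -1,"dy": 0,"dz": 0,"spin": 0},
    {"dx": 0,"dy": 0,"dz": 0,"spin": 0},
    {"dx": 0,"dy": 0,"dz": 0,"spin": 0},
    {"dx": 0,"dy": 0,"dz": 0,"spin": 0}
  ]
}}

```text
time: 10.3
ee_pos: [0.5266, 0.1953, 0.2157]
eef_rot: [-0.206, 0.979, -0.0, -0.0]
ft_force: [0.5, -0.2, -1.0]
width: 0.0355
grip_force: 30.0
```

```bash
python3 - <<'E'
from h import *
s=telemetry.read_state();print(s['time'],s['ee_pos'].round(4),s['eef_rot'].round(4),s['ft_force'],s['torque'])
c=cam('wrist');w=c['img'][:,:,::-1][130:320,170:350]
d=cam('side')['img'][:,:,::-1][190:350,170:330]
cv2.imwrite('pics/w5.png',np.hstack([cv2.resize(w,(400,422)),cv2.resize(d,(400,422))]))
E
```

```text
10.3 [0.5266 0.1953 0.2157] [-2.056e-01  9.786e-01 -0.000e+00 -2.000e-04] [ 0.48239843 -0.23087583 -1.01781406] [ 0.06071456 -0.03163426 -0.00939102]
```

View pics/w5.png

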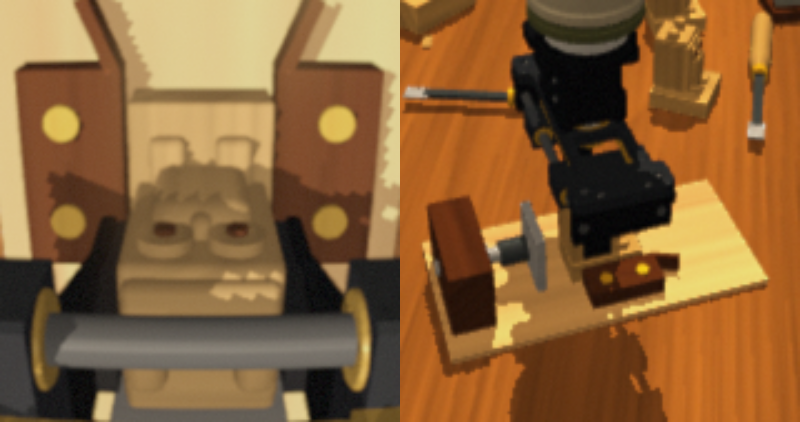

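The owl is in the gap between the cheeks (crop 128–272 against inner edges 125–275), with the pad ahead of it and no side load. Approaching the pad.

{"api": "move_arm", "payload": {
  "steps": [
    {"dx": -0.7,"dy": 0,"dz": 0,"spin": 0},
    {"dx": -0.7,"dy": 0,"dz": 0,"spin": 0},
    {"dx": -0.7,"dy": 0,"dz": 0,"spin": 0},
    {"dx": -0.3,"dy": 0,"dz": 0,"spin": 0},
    {"dx": 0,"dy": 0,"dz": 0,"spin": 0},
    {"dx": 0,"dy": 0,"dz": 0,"spin": 0},
    {"dx": 0,"dy": 0,"dz": 0,"spin": 0}
  ]
}}

```text
time: 11.1
ee_pos: [0.5487, 0.2051, 0.2157]
eef_rot: [-0.206, 0.979, 0.0, -0.0]
ft_force: [-1.1, -0.1, -0.2]
width: 0.0356
grip_force: 30.0
```

{"api": "move_arm", "payload": {
  "steps": [
    {"dx": -0.2,"dy": 0,"dz": 0,"spin": 0},
    {"dx": -0.2,"dy": 0,"dz": 0,"spin": 0},
    {"dx": 0,"dy": 0,"dz": 0,"spin": 0},
    {"dx": 0,"dy": 0,"dz": 0,"spin": 0},
    {"dx": 0,"dy": 0,"dz": 0,"spin": 0}
  ]
}}

```text
time: 11.6
ee_pos: [0.5517, 0.2064, 0.2157]
eef_rot: [-0.206, 0.979, -0.0, -0.001]
ft_force: [-7.1, -1.7, 4.8]
width: 0.0356
grip_force: 30.0
```

The pad is in contact, and the wrist also shows 5 N up from the board. I'll ease the tool up half a millimetre and press on.

{"api": "move_arm", "payload": {
  "steps": [
    {"dx": 0,"dy": 0,"dz": -0.05,"spin": 0},
    {"dx": 0,"dy": 0,"dz": 0,"spin": 0},
    {"dx": 0,"dy": 0,"dz": 0,"spin": 0}
  ]
}}

```text
time: 11.9
ee_pos: [0.5517, 0.2064, 0.2157]
eef_rot: [-0.206, 0.979, -0.0, -0.001]
ft_force: [-4.8, -1.8, 0.6]
width: 0.0358
grip_force: 30.0
```

{"api": "move_arm", "payload": {
  "steps": [
    {"dx": -0.1,"dy": 0,"dz": 0,"spin": 0},
    {"dx": -0.1,"dy": 0,"dz": 0,"spin": 0},
    {"dx": 0,"dy": 0,"dz": 0,"spin": 0},
    {"dx": 0,"dy": 0,"dz": 0,"spin": 0},
    {"dx": 0,"dy": 0,"dz": 0,"spin": 0}
  ]
}}

```text
time: 12.4
ee_pos: [0.5532, 0.207, 0.2157]
eef_rot: [-0.206, 0.979, -0.0, -0.002]
ft_force: [-7.6, -2.9, 2.9]
width: 0.0361
grip_force: 30.0
```

{"api": "move_arm", "payload": {
  "steps": [
    {"dx": -0.1,"dy": 0,"dz": -0.03,"spin": 0},
    {"dx": -0.1,"dy": 0,"dz": -0.03,"spin": 0},
    {"dx": -0.1,"dy": 0,"dz": -0.03,"spin": 0},
    {"dx": 0,"dy": 0,"dz": 0,"spin": 0},
    {"dx": 0,"dy": 0,"dz": 0,"spin": 0},
    {"dx": 0,"dy": 0,"dz": 0,"spin": 0}
  ]
}}

```text
time: 13.0
ee_pos: [0.5555, 0.2081, 0.2158]
eef_rot: [-0.206, 0.979, -0.0, -0.003]
ft_force: [-8.0, -3.5, -1.3]
width: 0.0356
grip_force: 30.0
```

```bash
python3 - <<'E'
from h import *
s=telemetry.read_state();print(s['time'],s['ee_pos'].round(4),s['eef_rot'].round(4),s['ft_force'].round(1),s['torque'].round(2))
# pad shift in side view: profile along jig x at the camera-side (y=+15..22) of the pad
a=dict(np.load('side0.npz'));b=cam('side');np.savez('side1.npz',**b)
ex=np.array([np.cos(.414),np.sin(.414),0]);ey=np.array([-ex[1],ex[0],0])
# jig origin from wrist view: TCP(.5394,.1962) = jig x .0159, y -.0037 (tool y ~ jig y)
O=np.array([.5394,.1962,0])-.0159*ex+.0037*ey
print('origin',O.round(4),'owl in jig', ((s['ee_pos']-O)@ex-.0124).round(4),((s['ee_pos']-O)@ey).round(4))
xs=np.arange(.020,.085,.0005)
def prof(c):
    K,R,t=c['camera_matrix'],c['R'],c['t'];P=0
    for y in(.012,.015,.018,.021):
        for z in(.03,.036,.042,.048):
            X=(O+ey*y+[0,0,z])+xs[:,None]*ex;q=(K@(R@X.T+t.reshape(3,1)));u=(q[:2]/q[2]).astype(np.float32)
            P=P+cv2.remap(c['img'],u[0][None],u[1][None],1)[0].astype(float)
    return P/16
for c in(a,b): print((lambda p:' '.join('%d/%d'%(v[0],v[2]) for v in p[::4]))(prof(c)))
E
```

```text
13.0 [0.5555 0.2081 0.2158] [-2.056e-01  9.786e-01 -5.000e-04 -2.800e-03] [-8.  -3.5 -1.3] [-0.62  1.83 -0.  ]
origin [0.5234 0.1932 0.    ] owl in jig 0.023 0.0007
137/53 137/53 141/55 166/65 203/82 229/97 236/102 235/101 235/101 236/101 233/100 200/93 131/81 94/74 92/74 94/74 90/72 86/69 76/58 73/42 77/38 84/40 99/48 113/56 110/55 109/56 110/56 112/56 112/56 130/66 170/88 187/96 173/87
30/13 12/8 9/7 9/7 8/7 8/7 8/7 8/7 7/7 7/7 9/7 20/11 43/18 57/22 55/19 52/20 52/31 56/44 73/58 89/71 92/73 92/74 87/68 77/50 76/39 78/37 79/38 81/38 79/37 78/37 79/38 80/38 70/34
```

The side view puts the pad in by about 9.5 mm, wrist force along the jig is about 9 N and the kinematics give 8 mm. They agree well enough, so hold steady.

{"api": "move_arm", "payload": {
  "steps": [
    {"dx": 0,"dy": 0,"dz": 0,"spin": 0},
    {"dx": 0,"dy": 0,"dz": 0,"spin": 0},
    {"dx": 0,"dy": 0,"dz": 0,"spin": 0},
    {"dx": 0,"dy": 0,"dz": 0,"spin": 0},
    {"dx": 0,"dy": 0,"dz": 0,"spin": 0},
    {"dx": 0,"dy": 0,"dz": 0,"spin": 0},
    {"dx": 0,"dy": 0,"dz": 0,"spin": 0},
    {"dx": 0,"dy": 0,"dz": 0,"spin": 0},
    {"dx": 0,"dy": 0,"dz": 0,"spin": 0},
    {"dx": 0,"dy": 0,"dz": 0,"spin": 0},
    {"dx": 0,"dy": 0,"dz": 0,"spin": 0},
    {"dx": 0,"dy": 0,"dz": 0,"spin": 0}
  ]
}}

```text
time: 14.25
ee_pos: [0.5555, 0.208, 0.2158]
eef_rot: [-0.206, 0.979, -0.0, -0.003]
ft_force: [-8.8, -2.3, -1.2]
width: 0.036
grip_force: 30.0
```

{"api": "move_arm", "payload": {
  "steps": [
    {"dx": 0,"dy": 0,"dz": 0,"spin": 0},
    {"dx": 0,"dy": 0,"dz": 0,"spin": 0},
    {"dx": 0,"dy": 0,"dz": 0,"spin": 0},
    {"dx": 0,"dy": 0,"dz": 0,"spin": 0},
    {"dx": 0,"dy": 0,"dz": 0,"spin": 0},
    {"dx": 0,"dy": 0,"dz": 0,"spin": 0},
    {"dx": 0,"dy": 0,"dz": 0,"spin": 0},
    {"dx": 0,"dy": 0,"dz": 0,"spin": 0},
    {"dx": 0,"dy": 0,"dz": 0,"spin": 0},
    {"dx": 0,"dy": 0,"dz": 0,"spin": 0},
    {"dx": 0,"dy": 0,"dz": 0,"spin": 0},
    {"dx": 0,"dy": 0,"dz": 0,"spin": 0}
  ]
}}

```text
time: 15.45
ee_pos: [0.5555, 0.2081, 0.2158]
eef_rot: [-0.206, 0.979, -0.0, -0.003]
ft_force: [-9.3, -3.0, -1.1]
width: 0.0356
grip_force: 30.0
```

Steady at about 9–10 N; handing in.

```bash
python3 -c "
from bench import job
print(job.close_job())"
```

```text
the job is handed in; nothing more can be done
None
```

The narrow owl is in the jig, gripped and held against the sprung pad at about 9 N (pad sunk about 9 mm); I never moved the arm near the other owls or tools, though I took no final picture of them, and the hand-in gave no verdict.

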